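# Set the pan warmer to full heat without touching its timer

### The job

The pan warmer has two controls on one axis: a ribbed heat ring below and a timer knob standing in its middle. Turn only the heat ring clockwise (seen from above) until its tab comes up against the sprung stop pin and the pin just begins to give, without forcing the pin over, and leave the timer knob set as it is. Then press the heat button all the way down and let it go; leave the things round the warmer where they are.

Things in the scene. Friction and masses are not known exactly. Their poses are not given: they have to be found in the camera images.
- warmer: Fixed white pan warmer. Origin: on the bench under the middle of its control deck; x points to its rear, z up. Flat deck 170 mm deep (x), 300 mm wide (y), 85 mm above the bench; behind it (x 85 to 285 mm) the body is 105 mm high, with two covered pans whose lid knobs reach 135 mm. Control axis upright at x = 0, y = 55 mm; heat button at x = 0, y = -75 mm.
- ring_grip (a point): Point on the control axis, 27 mm above the deck, half-way up the heat ring's grip; turns with the ring. The ring is the outer, lower, black control: a ribbed round grip 60 mm across, 10 to 40 mm above the deck, over a skirt 70 mm across. It turns on z; friction of about 0.25 N m (acting either way once turning pauses) holds it where it is left. The stop is 0.5 to 1.6 rad clockwise of the start.
- ring_tab (a point): On the ring's tab, 41 mm from the axis, 10 mm above the deck; 10 mm wide, white line, reaching 46 mm out. Clockwise of it, at an angle that differs each time (see or feel it), stands the steel stop pin: 8 mm thick, 12 mm high, 41 mm from the axis. It gives from 0.1 N m (beyond friction), then 1 rad per 2.5 N m; home: 0.15 to 0.35 N m; forced: 0.6. Let go, it keeps pressing on the tab.
- timer_end (a point): End of the timer knob's bar, 23 mm from the control axis, 52 mm above the deck; x points outwards along the bar. The timer knob is the inner, upper control, bare aluminium: a disc 38 mm across (41 to 47 mm above the deck) with a bar 46 mm long, 11 mm wide, topping out 59 mm above the deck. It turns on the same axis at the slightest touch, but is not dragged by the ring.
- heat_top (a point): Centre of the top of the heat button, 22 mm above the deck: grey, round, 28 mm across, pressed straight down, in a black collar 44 mm across and 12 mm high.
- heat (a joint): Travel of the heat button: 0 up, 0.006 m fully down; takes 5 N fully down and springs back.
- piping_tip_mid (a point): Mid height of a loose steel piping nozzle, a cone 26 mm across and 36 mm high, on the bench. Bystander.
- colour_bottle_mid (a point): Mid height of a loose small colour bottle, 36 mm across, 85 mm high, on the bench. Bystander.
- palette_knife_grip (a point): On the wooden handle of a loose spatula 260 mm long lying on the bench, 10 mm above it. Bystander.
- tub_mid (a point): Mid height of a loose yellow open tub, 90 mm across the rim, 70 mm high, on the bench. Bystander.

How it is judged:
By the outcome, as a careful person would: the job done as asked, in the order asked, and still so for the second after the job is handed in, with the robot touching nothing.
It also fails if it takes over 64 s, if anything falls off the work surface, if the arm or the gripper's body presses on something with over 40 N, if the wrist force passes 120 N, or if a joint passes its speed limit or range.

### The arm

A 6-joint arm with a two-finger parallel gripper is mounted at the origin on the work surface. World frame = base frame: x ahead of the robot, y to its left, z up, the work surface at z = 0. Lengths are in m, angles in degrees, forces in N, time in s.
With the tool pointing down it reaches from about 0.3 to 0.75 m from the base axis. Payload 8.5 kg.
Tool frame: the origin (TCP) lies on the centre line of the jaws, within the pads' length; the fingertips stand 17 mm ahead of it and the grasp point (between the pads) lies 2 mm behind it (env.tip_extent is the distance from the TCP to the fingertips, in m); z points along the fingers, y is the direction in which the jaws open and shut (so a half turn about z gives the same grasp; the last joint's range is limited). The gripper opens to 85 mm and grips with 20 to 120 N. Pads are 22 mm wide; open, the fingers measure 114 mm over their backs; the gripper's body (76 mm by 85 mm) begins 54 mm behind the grasp point. The pads swing forward as they close: fully open they stand 13 mm farther back than shut.
Start: joints at [53.497, 21.807, 74.336, -0, 83.858, -12.336], TCP at [0.225, 0.502, 0.248] pointing down, gripper open.
Joint ranges: [-178.18, 178.18], [-50.72, 133.34], [12.68, 142.11], [-81.47, 261.47], [9.98, 163.14], [-165.26, 165.26]. Speed limits (degrees/s): [136.94, 136.94, 180, 180, 180, 180].

### API

Orientations are given as a 3x3 rotation matrix whose columns are the frame's x, y, z axes.
In Python, from rig import telemetry, get_image, camera_params, close_job, env gives the robot as it stands.
- The arm moves only by the tool apply_moves, never from a script. Its argument "motion" is a list of rows, each an object of numbers: "tx", "ty", "tz": the shift along the tool's x, y, z in cm; "turn": the turn about the tool's z in degrees; "jaw": the gripper's target within -1 to 1 (fully open at 1, half-way at 0, shut at -1). In form: [{"tx": .., "ty": .., "tz": .., "turn": .., "jaw": ..}, ...]. A call has 1 to 5 rows; each row is the pose to reach, as a shift and turn from the pose measured when the call began, along the tool's axes at that moment; what a row does not reach only later rows make up. A row lasts 1/12 s, in which the tool goes at most 41.7 mm and 7.16 degrees, less where a joint would pass 70% of its speed; a pose out of reach is approached as far as the arm can. A call with a gripper value outside its range is refused whole. The fingers move at their own pace and stop on an object; "squeeze" is the grip in N (left out, the last holds). Time passes only in rows, so rows that repeat a pose let the fingers close. It gives the time, the measured TCP pose, the force and the opening at its end, in the units of the state.
- telemetry.observe(): the state, without advancing time (a new reading comes with each control period).
- get_image(name): name is "side" or "top"; returns (picture, depth): 480x640x3 uint8, red, green, blue; 480x640 float32, m along the optical axis (not along the pixel's ray), 0 where there is no reading.
- camera_params(name): a dict with "fx", "fy", "cx", "cy" (pixels), "D" ([k1, k2, p1, p2, k3] as OpenCV has them; the pictures are not rectified), "rvec" (rotation vector, rad) and "tvec" (3), from world to camera coordinates, as OpenCV has them. Camera axes: x right, y down, z forward; pixel columns grow to the right and rows downward; lengths in m; the calibration is good to about 2 mm. A picture is of the moment at which its call begins. camera_params takes no time and is no camera call.
- close_job(): hands the job in, once; it reports no verdict.
The state is a dict: "time_s": time; "q": joint angles; "qvel": joint speeds; "joint_efforts": joint torques, N m; "position": TCP position; "tool_rot": TCP orientation; "ft_force": force on the tool from outside, world axes, zero at the start; "wrist_torque": the same for the moment, N m; "grip_width": finger opening in m.
Only numpy, scipy, OpenCV 4.12 (cv2) and the standard library are available. Lean on these libraries where they do the work, as an engineer would, in place of code of your own. Each camera call takes 0.05 s, during which the arm holds its last target. There are 200 camera calls.

## Working session

There is one attempt and no reset: what is moved stays moved. The work goes in short steps, Python scripts to look and compute and a tool call to move; the robot and the scene stay as the last step left them, time stands still between calls to the robot, and variables do not carry over. Pictures are saved under pics/ and viewed, about 8 in all and at most 12, crops included, and the job is handed in when it is done.

Besides the shell and the picture viewer there is one more tool, called after "Call:" as name([rows], argument=value, ...), one row to a line, values as JSON. apply_moves: Moves the arm, as the interface text tells. Its arguments: {"type":"object","properties":{"motion":{"type":"array"},"squeeze":{"type":"number"}},"required":["motion"]}

```bash
mkdir -p pics; ls; python3 - <<'E'
from rig import telemetry,get_image,camera_params,env
import cv2,numpy as np
for n in("top","side"):
    p,d=get_image(n); cv2.imwrite(f"pics/{n}0.png",p[:,:,::-1]); np.savez(f"pics/{n}0.npz",p=p,d=d)
    c=camera_params(n);R=cv2.Rodrigues(np.array(c["rvec"]))[0];print(n,c,-R.T@np.array(c["tvec"]).ravel())
print(telemetry.observe(),env.tip_extent)
E
```

```text
pics
top {'fx': 547.3217385310621, 'fy': 547.3217385310621, 'cx': 321.74020222193553, 'cy': 238.2562053636525, 'D': array([-0.02302222,  0.        ,  0.        ,  0.        ,  0.        ]), 'rvec': array([ 2.13841044, -2.1642517 ,  0.07686562]), 'tvec': array([0.03456078, 0.58405983, 0.98278592])} [ 0.47788585 -0.00592163  1.03912393]
side {'fx': 445.04651296678367, 'fy': 445.04651296678367, 'cx': 323.3520586800693, 'cy': 235.9544668971958, 'D': array([-0.04953316,  0.        ,  0.        ,  0.        ,  0.        ]), 'rvec': array([ 2.29277086, -0.66602035,  0.27811093]), 'tvec': array([-0.48780147,  0.3065157 ,  0.57259004])} [ 0.31169079 -0.41192944  0.62683689]
{'time_s': 0.1, 'q': array([ 5.34971620e+01,  2.18380438e+01,  7.43786947e+01, -5.50998687e-04,
        8.38568452e+01, -1.23354338e+01]), 'qvel': array([ 0.08154408, -0.09395884, -0.05415933, -0.00752458, -0.07399197,
        0.00378492]), 'joint_efforts': array([ 3.94443501e-03, -4.49222875e+01, -2.31657940e+01, -1.08603695e-04,
        3.65739041e-03, -4.60348474e-05]), 'position': array([0.22503327, 0.50160424, 0.24777503]), 'tool_rot': array([[-9.12353499e-01,  4.09402639e-01, -7.56282955e-04],
       [ 4.09403252e-01,  9.12352947e-01, -1.03802537e-03],
       [ 2.65026654e-04, -1.25667078e-03, -9.99999175e-01]]), 'ft_force': array([-0.66795334,  0.19114134, -0.905255  ]), 'wrist_torque': array([-0.03611218, -0.01193269,  0.01959077]), 'grip_width': 0.08530033329562949} 0.017
```

View pics/top0.png

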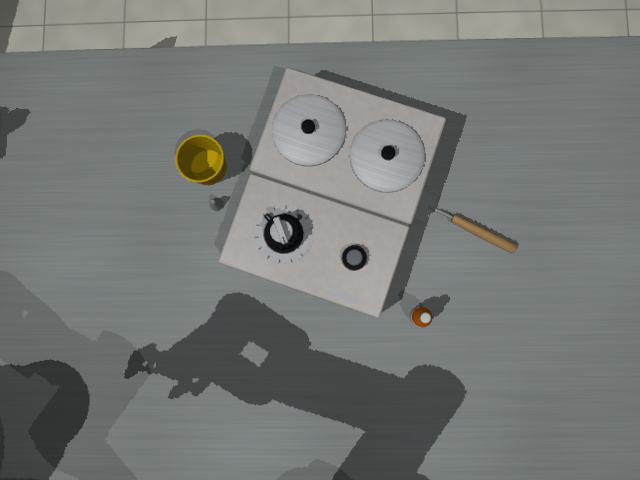

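View pics/side0.png

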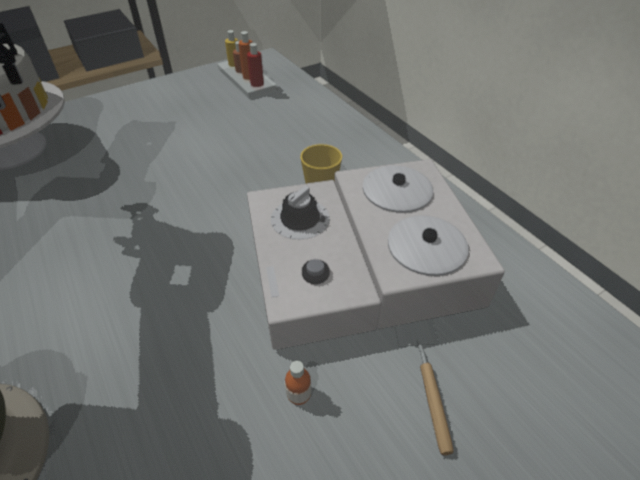

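The top view shows the ring and timer at about (283,232), the heat button at (355,257), and the tub, nozzle, bottle and spatula around the warmer. The side view shows the ring at (300,210) and the button at (316,270). Next I'll zoom in and measure.

```bash
cat > h.py <<'E'
import cv2,numpy as np
from rig import camera_params
def cam(n):
    c=camera_params(n);K=np.array([[c["fx"],0,c["cx"]],[0,c["fy"],c["cy"]],[0,0,1]])
    return K,np.array(c["D"]),np.array(c["rvec"]),np.array(c["tvec"]).ravel()
def ray(n,uv):
    K,D,r,t=cam(n);R=cv2.Rodrigues(r)[0]
    x=cv2.undistortPoints(np.array(uv,float).reshape(-1,1,2),K,D)[:,0]
    d=np.c_[x,np.ones(len(x))]@R
    return -R.T@t,d
def plane(n,uv,z):
    o,d=ray(n,uv);return o+d*((z-o[2])/d[:,2])[:,None]
def proj(n,P):
    K,D,r,t=cam(n);return cv2.projectPoints(np.array(P,float).reshape(-1,3),r,t,K,D)[0][:,0]
E
python3 - <<'E'
from h import *
t=np.load("pics/top0.npz")["p"][:,:,::-1];s=np.load("pics/side0.npz")["p"][:,:,::-1]
a=cv2.resize(t[197:267,248:318],(560,560),interpolation=cv2.INTER_CUBIC)
b=cv2.resize(s[175:245,265:335],(560,560),interpolation=cv2.INTER_CUBIC)
cv2.imwrite("pics/c1.png",cv2.resize(np.hstack([a,b]),(800,400)))
# timer: bright in ring region; button collar dark
g=t.astype(int).max(2)
for nm,(u0,u1,v0,v1) in dict(ring=(255,312,205,258),but=(335,375,240,275)).items():
    m=np.zeros_like(g,np.uint8);m[v0:v1,u0:u1]=(g[v0:v1,u0:u1]<60)
    cs=cv2.findContours(m,cv2.RETR_EXTERNAL,cv2.CHAIN_APPROX_NONE)[0];c=max(cs,key=cv2.contourArea)
    print(nm,cv2.minEnclosingCircle(c),cv2.fitEllipse(c))
# deck+body white mask corners
hsv=cv2.cvtColor(t,cv2.COLOR_BGR2HSV)
m=((hsv[:,:,2]>165)).astype(np.uint8);m[:60]=0
c=max(cv2.findContours(m,cv2.RETR_EXTERNAL,cv2.CHAIN_APPROX_SIMPLE)[0],key=cv2.contourArea)
print(cv2.approxPolyDP(c,6,True)[:,0])
for n,uv in(("top",(355,257)),("side",(315.5,267))):print(n,plane(n,uv,.107))
for n,uv in(("top",(379,317)),("top",(219,262)),("top",(412,225)),("top",(249,172))):print(n,plane(n,uv,.085))
E
```

```text
ring ((283.0, 229.3378448486328), 23.012569427490234) ((283.34637451171875, 231.72186279296875), (40.05284881591797, 40.58732604980469), 159.12457275390625)
but ((354.0641174316406, 257.1068420410156), 12.2816162109375) ((354.0312194824219, 257.12200927734375), (23.75294303894043, 23.856719970703125), 63.17207717895508)
[[238 212]
 [220 261]
 [377 316]
 [397 257]
 [388 251]
 [393 241]
 [378 241]
 [389 249]
 [379 253]
 [371 237]
 [371 260]
 [349 271]
 [336 252]
 [352 239]
 [338 245]
 [337 223]
 [328 235]
 [314 233]
 [325 240]
 [312 252]
 [322 258]
 [315 248]
 [329 249]
 [322 266]
 [309 257]
 [290 262]
 [308 239]
 [299 252]
 [275 253]
 [271 261]
 [268 248]
 [261 254]
 [261 227]]
top [[ 0.54352791 -0.03134585  0.107     ]]
side [[ 0.54050783 -0.03625959  0.107     ]]
top [[ 0.44097847 -0.07154889  0.085     ]]
top [[0.53926079 0.20697468 0.085     ]]
top [[ 0.59988701 -0.13247396  0.085     ]]
top [[0.6995436  0.15453747 0.085     ]]
```

View pics/c1.png

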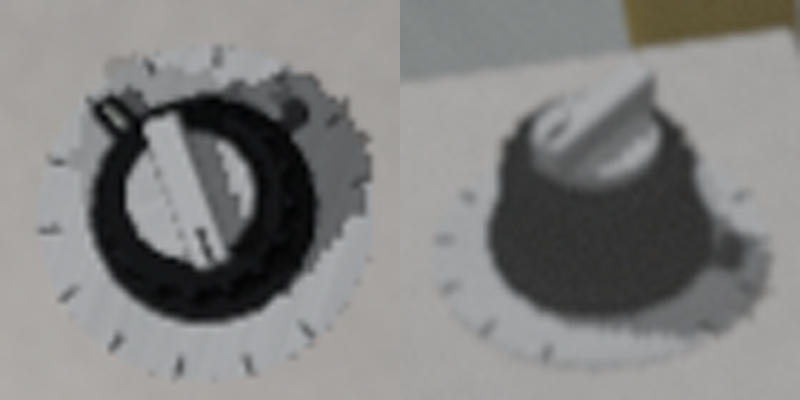

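The crop shows the tab at upper left, crop (113,117), the timer bar ends, and the steel pin in shadow, crop (293,112) in the top half and (735,248) in the side half. Next come the warmer pose and the angles.

```bash
python3 - <<'E'
from h import *
from rig import telemetry
f=plane("top",[(377.5,316.5),(219.5,261.5)],.085)
y=f[1]-f[0];print("front len",np.linalg.norm(y));y/=np.linalg.norm(y);x=np.array([y[1],-y[0],0])
fc=f.mean(0)+.085*x; print("deck origin",fc,"yaw",np.degrees(np.arctan2(x[1],x[0])))
b=plane("top",[(354.03,257.12)],.097)[0];print("but",b,"from deck",fc-.075*y)
bs=plane("side",[(315.5,267)],.107)[0];print("but side",bs)
ax1=b+.13*y;ax2=fc+.055*y
r=plane("top",[(283.35,231.72)],.085+.03)[0]
print("axis via button",ax1,"deck",ax2,"ring ell",r)
s=400/70
def cr(u,v,side=0):return ((265+(u-400)/s,175+v/s) if side else (248+u/s,197+v/s))
tb=plane("top",[cr(113,117)],.096)[0];p1=plane("top",[cr(293,112)],.097)[0];p2=plane("side",[cr(735,245,1)],.093)[0]
e=plane("top",[cr(163,118),cr(205,262)],.144)
print("timer mid",e.mean(0),np.linalg.norm(e[1]-e[0]),"ang",np.degrees(np.arctan2(*(e[1]-e[0])[1::-1])))
for a in(ax1,ax2,r):
  for nm,p in(("tab",tb),("pin top",p1),("pin side",p2)):
    d=p-a;print(nm,p.round(4),"r",np.hypot(d[0],d[1]).round(4),"ang",np.degrees(np.arctan2(d[1],d[0])).round(1))
E
```

```text
front len 0.2921109456571588
deck origin [0.57103937 0.0399577  0.085     ] yaw -19.659212440715653
but [ 0.54404632 -0.02994691  0.097     ] from deck [ 0.5458075  -0.03067057  0.085     ]
but side [ 0.54050783 -0.03625959  0.107     ]
axis via button [0.58778156 0.09247542 0.097     ] deck [0.58954275 0.09175177 0.085     ] ring ell [0.58769167 0.09014527 0.115     ]
timer mid [0.58682351 0.09236305 0.144     ] 0.04382131520581116 ang -163.97647171989738
tab [0.6154 0.1193 0.096 ] r 0.0385 ang 44.2
pin top [0.6159 0.0641 0.097 ] r 0.04 ang -45.2
pin side [0.6177 0.0614 0.093 ] r 0.0431 ang -46.2
tab [0.6154 0.1193 0.096 ] r 0.0378 ang 46.9
pin top [0.6159 0.0641 0.097 ] r 0.0382 ang -46.3
pin side [0.6177 0.0614 0.093 ] r 0.0414 ang -47.2
tab [0.6154 0.1193 0.096 ] r 0.0403 ang 46.5
pin top [0.6159 0.0641 0.097 ] r 0.0384 ang -42.6
pin side [0.6177 0.0614 0.093 ] r 0.0415 ang -43.8
```

Call:
apply_moves([
  {"tx":-3.6,"ty":-1.6,"tz":0,"turn":0,"jaw":1},
  {"tx":-7.2,"ty":-3.3,"tz":0,"turn":0,"jaw":1},
  {"tx":-10.9,"ty":-4.9,"tz":0,"turn":0,"jaw":1},
  {"tx":-14.5,"ty":-6.6,"tz":0,"turn":0,"jaw":1},
  {"tx":-18.1,"ty":-8.2,"tz":0,"turn":0,"jaw":1},
], squeeze=50)

```text
time_s: 0.52
position: [0.3573, 0.351, 0.2476]
tool_rot: [[-0.913, 0.409, -0.001], [0.409, 0.913, -0.001], [0.001, -0.002, -1.0]]
ft_force: [0.3, 1.2, 0.5]
grip_width: 0.0851
```

Call:
apply_moves([
  {"tx":-3.6,"ty":-1.6,"tz":0,"turn":0,"jaw":1},
  {"tx":-7.2,"ty":-3.3,"tz":0,"turn":0,"jaw":1},
  {"tx":-10.9,"ty":-4.9,"tz":0,"turn":0,"jaw":1},
  {"tx":-14.5,"ty":-6.6,"tz":0,"turn":0,"jaw":1},
  {"tx":-18.1,"ty":-8.2,"tz":0,"turn":0,"jaw":1},
])

```text
time_s: 0.93
position: [0.4897, 0.2003, 0.2475]
tool_rot: [[-0.912, 0.409, -0.002], [0.409, 0.912, -0.001], [0.001, -0.002, -1.0]]
ft_force: [0.8, 0.8, 0.5]
grip_width: 0.0853
```

```bash
cat >> h.py <<'E'
def go(target):
    from rig import telemetry
    s=telemetry.observe();R=s["tool_rot"];p=s["position"]
    print("t",s["time_s"],"p",p.round(4),"yaw y-axis",np.degrees(np.arctan2(R[1,1],R[0,1])).round(2),"q",s["q"].round(1),"tilt",R[:,2].round(4),"w",s["grip_width"])
    print("F",s["ft_force"].round(2),"M",s["wrist_torque"].round(3)); print("cm",(R.T@(np.array(target)-p)*100).round(2))
E
python3 -c "
from h import *
go([.5877,.0915,.248])"
```

```text
t 0.9333 p [0.4897 0.2003 0.2475] yaw y-axis 65.84 q [  9.4  19.8  77.6  -0.1  82.7 -56.4] tilt [-0.0019 -0.0015 -1.    ] w 0.08530915019101958
F [0.76 0.84 0.51] M [ 0.021  0.009 -0.023]
cm [-13.39  -5.92  -0.06]
```

Call:
apply_moves([
  {"tx":-3.6,"ty":-1.6,"jaw":1,"tz":0,"turn":0},
  {"tx":-7.2,"ty":-3.2,"jaw":1,"tz":0,"turn":0},
  {"tx":-10.8,"ty":-4.8,"jaw":1,"tz":0,"turn":0},
  {"tx":-13.4,"ty":-5.9,"jaw":1,"tz":0,"turn":0},
  {"tx":-13.4,"ty":-5.9,"jaw":1,"tz":2,"turn":0},
])

```text
time_s: 1.35
position: [0.5919, 0.0873, 0.2292]
tool_rot: [[-0.91, 0.413, 0.005], [0.413, 0.911, -0.003], [-0.005, -0.001, -1.0]]
ft_force: [0.4, -0.3, 0.2]
grip_width: 0.0853
```

```bash
python3 -c "
from h import *
go([.5877,.0915,.118])
from rig import get_image
t=get_image('top')[0][:,:,::-1];s=get_image('side')[0][:,:,::-1]
a=cv2.resize(t[150:310,200:360],(400,400));b=cv2.resize(s[120:280,220:380],(400,400))
cv2.imwrite('pics/c2.png',np.hstack([a,b]))"
```

```text
t 1.35 p [0.5919 0.0873 0.2292] yaw y-axis 65.58 q [ -2.9  27.4  68.4  -0.1  84.  -68.4] tilt [ 0.0047 -0.0027 -1.    ] w 0.08526729834192212
F [ 0.45 -0.33  0.15] M [ 0.024 -0.034  0.005]
cm [ 0.62  0.22 11.12]
```

View pics/c2.png

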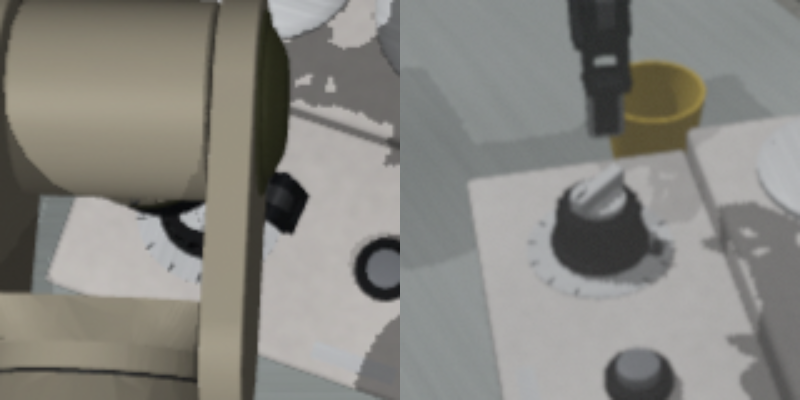

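The top view is mostly hidden by the arm. The side view shows the open gripper over the knob at crop (600,90), with the pin at (657,245). I'm descending.

Call:
apply_moves([
  {"tx":0.6,"ty":0.2,"tz":2,"turn":0,"jaw":1},
  {"tx":0.6,"ty":0.2,"tz":4,"turn":0,"jaw":1},
  {"tx":0.6,"ty":0.2,"tz":4.5,"turn":0,"jaw":1},
  {"tx":0.6,"ty":0.2,"tz":4.5,"turn":0,"jaw":1},
])

```text
time_s: 1.78
position: [0.5813, 0.0955, 0.1787]
tool_rot: [[-0.912, 0.41, -0.011], [0.41, 0.912, -0.001], [0.01, -0.005, -1.0]]
ft_force: [-0.7, -0.8, 0.1]
grip_width: 0.0857
```

```bash
python3 -c "
from h import *
go([.5877,.0915,.118])"
```

```text
t 1.7833 p [0.5813 0.0955 0.1787] yaw y-axis 65.79 q [ -2.1  29.2  74.   -0.1  77.5 -67.9] tilt [-1.090e-02 -9.000e-04 -9.999e-01] w 0.08568553676101442
F [-0.66 -0.79  0.11] M [0.053 0.024 0.034]
cm [-0.81 -0.07  6.06]
```

Call:
apply_moves([
  {"tx":-0.8,"ty":-0.1,"tz":1,"turn":0,"jaw":1},
  {"tx":-0.8,"ty":-0.1,"tz":2,"turn":0,"jaw":1},
  {"tx":-0.8,"ty":-0.1,"tz":2,"turn":0,"jaw":1},
  {"tx":-0.8,"ty":-0.1,"tz":2,"turn":0,"jaw":1},
  {"tx":-0.8,"ty":-0.1,"tz":2,"turn":0,"jaw":1},
])

```text
time_s: 2.2
position: [0.5881, 0.0913, 0.159]
tool_rot: [[-0.912, 0.41, -0.011], [0.41, 0.912, -0.001], [0.009, -0.005, -1.0]]
ft_force: [0.6, -0.2, 0.9]
grip_width: 0.0852
```

```bash
python3 -c "
from h import *
go([.5877,.0915,.118])"
```

```text
t 2.2 p [0.5881 0.0913 0.159 ] yaw y-axis 65.79 q [ -2.5  30.8  74.5  -0.1  75.3 -68.3] tilt [-1.060e-02 -9.000e-04 -9.999e-01] w 0.0851555535351774
F [ 0.59 -0.17  0.9 ] M [0.06  0.005 0.009]
cm [0.01 0.02 4.1 ]
```

Call:
apply_moves([
  {"tx":0,"ty":0,"tz":1,"turn":0,"jaw":1},
  {"tx":0,"ty":0,"tz":2,"turn":0,"jaw":1},
  {"tx":0,"ty":0,"tz":3,"turn":0,"jaw":1},
  {"tx":0,"ty":0,"tz":4,"turn":0,"jaw":1},
  {"tx":0,"ty":0,"tz":4.1,"turn":0,"jaw":1},
])

```text
time_s: 2.62
position: [0.5866, 0.0913, 0.1154]
tool_rot: [[-0.912, 0.41, -0.015], [0.41, 0.912, -0.001], [0.013, -0.007, -1.0]]
ft_force: [0.4, 0.7, 0.2]
grip_width: 0.0853
```

Call:
apply_moves([
  {"tx":0,"ty":0,"tz":0,"turn":0,"jaw":1},
  {"tx":0,"ty":0,"tz":0,"turn":0,"jaw":1},
])

```text
time_s: 2.78
position: [0.5865, 0.0913, 0.115]
tool_rot: [[-0.912, 0.41, -0.016], [0.41, 0.912, -0.001], [0.014, -0.007, -1.0]]
ft_force: [-0.2, 0.9, 0.4]
grip_width: 0.0853
```

```bash
python3 -c "
from h import *
go([.5877,.0915,.118])
from rig import get_image
s=get_image('side')[0][:,:,::-1]
cv2.imwrite('pics/c3.png',cv2.resize(s[140:260,240:360],(600,600),interpolation=cv2.INTER_CUBIC))"
```

```text
t 2.7833 p [0.5865 0.0913 0.115 ] yaw y-axis 65.78 q [ -2.5  33.4  77.8  -0.1  69.7 -68.3] tilt [-1.550e-02 -6.000e-04 -9.999e-01] w 0.08534056150279125
F [-0.17  0.88  0.44] M [-0.009  0.018 -0.022]
cm [-0.1   0.06 -0.3 ]
```

View pics/c3.png

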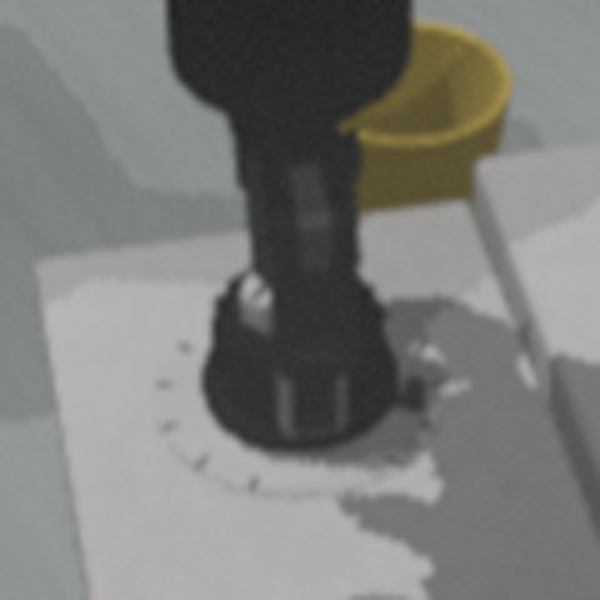

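The fingers straddle the ring and the timer is clear between them, with the pin at crop (412,390). I'm closing on the ring.

Call:
apply_moves([
  {"tx":-0.1,"ty":0.05,"tz":-0.1,"turn":0,"jaw":-1},
  {"tx":-0.1,"ty":0.05,"tz":-0.1,"turn":0,"jaw":-1},
  {"tx":-0.1,"ty":0.05,"tz":-0.1,"turn":0,"jaw":-1},
  {"tx":-0.1,"ty":0.05,"tz":-0.1,"turn":0,"jaw":-1},
  {"tx":-0.1,"ty":0.05,"tz":-0.1,"turn":0,"jaw":-1},
], squeeze=40)

```text
time_s: 3.25
position: [0.5879, 0.0903, 0.1176]
tool_rot: [[-0.912, 0.41, -0.014], [0.41, 0.912, -0.003], [0.012, -0.008, -1.0]]
ft_force: [-2.6, -4.9, 7.9]
grip_width: 0.0585
```

```bash
python3 -c "
from h import *
go([.5877,.0915,.116])"
```

```text
t 3.25 p [0.5879 0.0903 0.1176] yaw y-axis 65.78 q [ -2.6  33.3  77.5  -0.2  70.  -68.3] tilt [-0.0139 -0.0028 -0.9999] w 0.05850483125989669
F [-2.63 -4.93  7.86] M [-0.899  0.595  0.075]
cm [0.06 0.1  0.16]
```

Call:
apply_moves([
  {"tx":0,"ty":0,"tz":0,"turn":4,"jaw":-1},
  {"tx":0,"ty":0,"tz":0,"turn":8,"jaw":-1},
  {"tx":0,"ty":0,"tz":0,"turn":12,"jaw":-1},
  {"tx":0,"ty":0,"tz":0,"turn":16,"jaw":-1},
  {"tx":0,"ty":0,"tz":0,"turn":20,"jaw":-1},
])

```text
time_s: 3.67
position: [0.5876, 0.0899, 0.1177]
tool_rot: [[-0.715, 0.699, -0.015], [0.7, 0.715, -0.004], [0.008, -0.013, -1.0]]
ft_force: [-2.8, -3.4, -0.4]
grip_width: 0.0582
```

```bash
python3 -c "
from h import *
go([.5877,.0905,.117])
from rig import get_image
s=get_image('side')[0][:,:,::-1]
cv2.imwrite('pics/c4.png',cv2.resize(s[140:260,240:360],(600,600),interpolation=cv2.INTER_CUBIC))"
```

```text
t 3.6667 p [0.5876 0.0899 0.1177] yaw y-axis 45.61 q [ -2.6  33.3  77.5  -0.3  70.  -48.1] tilt [-0.0145 -0.0038 -0.9999] w 0.05824749519156401
F [-2.83 -3.45 -0.38] M [-0.397  0.258  0.343]
cm [0.04 0.05 0.07]
```

View pics/c4.png

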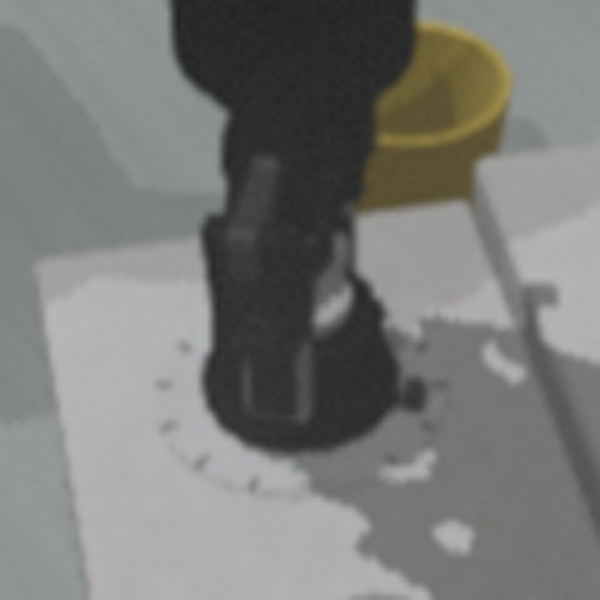

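The ring is turning with a torque reading of about +0.34 N m, which is friction. The pin is visible at (412,392). I'll continue.

Call:
apply_moves([
  {"tx":0,"ty":0,"tz":0,"turn":4,"jaw":-1},
  {"tx":0,"ty":0,"tz":0,"turn":8,"jaw":-1},
  {"tx":0,"ty":0,"tz":0,"turn":12,"jaw":-1},
  {"tx":0,"ty":0,"tz":0,"turn":16,"jaw":-1},
  {"tx":0,"ty":0,"tz":0,"turn":20,"jaw":-1},
])

```text
time_s: 4.13
position: [0.5873, 0.0896, 0.1178]
tool_rot: [[-0.427, 0.904, -0.015], [0.904, 0.427, -0.004], [0.003, -0.016, -1.0]]
ft_force: [-3.1, -3.2, -0.9]
grip_width: 0.0579
```

```bash
python3 -c "
from h import *
go([.5877,.0905,.117])"
```

```text
t 4.1333 p [0.5873 0.0896 0.1178] yaw y-axis 25.29 q [ -2.6  33.3  77.5  -0.3  70.1 -27.8] tilt [-0.0153 -0.0044 -0.9999] w 0.05794894351007012
F [-3.13 -3.2  -0.95] M [-0.277  0.207  0.335]
cm [0.06 0.08 0.08]
```

Call:
apply_moves([
  {"tx":0,"ty":0,"tz":0,"turn":4,"jaw":-1},
  {"tx":0,"ty":0,"tz":0,"turn":8,"jaw":-1},
  {"tx":0,"ty":0,"tz":0,"turn":12,"jaw":-1},
  {"tx":0,"ty":0,"tz":0,"turn":16,"jaw":-1},
  {"tx":0,"ty":0,"tz":0,"turn":20,"jaw":-1},
])

```text
time_s: 4.55
position: [0.5868, 0.0894, 0.1178]
tool_rot: [[-0.091, 0.996, -0.016], [0.996, 0.091, -0.005], [-0.003, -0.017, -1.0]]
ft_force: [-4.1, -2.1, 0.4]
grip_width: 0.0584
```

```bash
python3 -c "
from h import *
go([.5877,.0905,.117])
from rig import get_image
s=get_image('side')[0][:,:,::-1]
cv2.imwrite('pics/c5.png',cv2.resize(s[170:250,260:340],(600,600),interpolation=cv2.INTER_CUBIC))"
```

```text
t 4.55 p [0.5868 0.0894 0.1178] yaw y-axis 5.22 q [-2.6 33.3 77.5 -0.3 70.1 -7.7] tilt [-0.0164 -0.005  -0.9999] w 0.05835555672299699
F [-4.09 -2.14  0.4 ] M [-0.291  0.228  0.311]
cm [0.1  0.1  0.07]
```

View pics/c5.png

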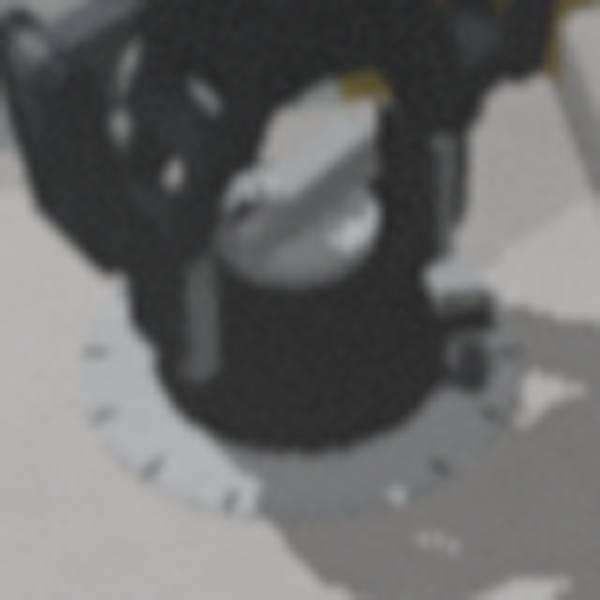

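The tab at crop (470,305) is approaching the pin at (470,355), and the timer is untouched. I'll take smaller steps.

Call:
apply_moves([
  {"tx":0,"ty":0,"tz":0,"turn":2,"jaw":-1},
  {"tx":0,"ty":0,"tz":0,"turn":4,"jaw":-1},
  {"tx":0,"ty":0,"tz":0,"turn":6,"jaw":-1},
  {"tx":0,"ty":0,"tz":0,"turn":8,"jaw":-1},
  {"tx":0,"ty":0,"tz":0,"turn":9,"jaw":-1},
])

```text
time_s: 5.02
position: [0.5866, 0.0893, 0.1178]
tool_rot: [[0.069, 0.997, -0.017], [0.998, -0.069, -0.005], [-0.006, -0.017, -1.0]]
ft_force: [-2.7, -2.0, -0.7]
grip_width: 0.0584
```

```bash
python3 -c "
from h import *
go([.5877,.0905,.117])
a=[.5877,.0910]
for c in[(322.7,210.7),(322.9,217.3)]:
  d=plane('side',[c],.095)[0][:2]-a;print(np.hypot(*d),np.degrees(np.arctan2(d[1],d[0])))"
```

```text
t 5.0167 p [0.5866 0.0893 0.1178] yaw y-axis -3.95 q [-2.6 33.3 77.6 -0.4 70.1  1.5] tilt [-0.0169 -0.0052 -0.9998] w 0.058356848280527646
F [-2.73 -2.04 -0.7 ] M [-0.194  0.139  0.29 ]
cm [0.13 0.11 0.07]
0.04022917123116186 -21.900577042826907
0.04102772661141289 -45.96443262728178
```

Call:
apply_moves([
  {"tx":0,"ty":0,"tz":0,"turn":1,"jaw":-1},
  {"tx":0,"ty":0,"tz":0,"turn":2,"jaw":-1},
])

```text
time_s: 5.18
position: [0.5865, 0.0893, 0.1178]
tool_rot: [[0.103, 0.995, -0.017], [0.995, -0.103, -0.005], [-0.007, -0.016, -1.0]]
ft_force: [-2.2, -1.8, -1.1]
grip_width: 0.0583
```

```bash
python3 -c "
from h import *
go([.5877,.0905,.117])"
```

```text
t 5.1833 p [0.5865 0.0893 0.1178] yaw y-axis -5.93 q [-2.6 33.3 77.6 -0.4 70.1  3.4] tilt [-0.017  -0.0052 -0.9998] w 0.05827655923097842
F [-2.15 -1.82 -1.1 ] M [-0.204  0.03   0.301]
cm [0.13 0.11 0.08]
```

Call:
apply_moves([
  {"tx":0,"ty":0,"tz":0,"turn":1,"jaw":-1},
  {"tx":0,"ty":0,"tz":0,"turn":1,"jaw":-1},
])

```text
time_s: 5.35
position: [0.5865, 0.0893, 0.1178]
tool_rot: [[0.121, 0.993, -0.017], [0.993, -0.121, -0.005], [-0.007, -0.016, -1.0]]
ft_force: [-2.0, -1.0, -1.3]
grip_width: 0.0583
```

```bash
python3 -c "
from h import *
go([.5877,.0905,.117])"
```

```text
t 5.35 p [0.5865 0.0893 0.1178] yaw y-axis -6.96 q [-2.6 33.3 77.6 -0.4 70.1  4.5] tilt [-0.017  -0.0053 -0.9998] w 0.05828210172624073
F [-1.96 -0.98 -1.28] M [-0.156  0.053  0.044]
cm [0.13 0.11 0.08]
```

Call:
apply_moves([
  {"tx":0,"ty":0,"tz":0,"turn":1,"jaw":-1},
  {"tx":0,"ty":0,"tz":0,"turn":1,"jaw":-1},
])

```text
time_s: 5.52
position: [0.5864, 0.0893, 0.1178]
tool_rot: [[0.139, 0.99, -0.017], [0.99, -0.139, -0.005], [-0.008, -0.016, -1.0]]
ft_force: [-2.6, -1.4, -1.5]
grip_width: 0.0583
```

```bash
python3 -c "
from h import *
go([.5877,.0905,.117])"
```

```text
t 5.5167 p [0.5864 0.0893 0.1178] yaw y-axis -8.01 q [-2.6 33.3 77.6 -0.4 70.1  5.5] tilt [-0.0171 -0.0053 -0.9998] w 0.05834979047907812
F [-2.6  -1.36 -1.55] M [-0.198  0.066  0.078]
cm [0.13 0.11 0.08]
```

Call:
apply_moves([
  {"tx":0,"ty":0,"tz":0,"turn":0.7,"jaw":-1},
  {"tx":0,"ty":0,"tz":0,"turn":1.4,"jaw":-1},
])

```text
time_s: 5.68
position: [0.5864, 0.0893, 0.1178]
tool_rot: [[0.164, 0.986, -0.017], [0.986, -0.164, -0.005], [-0.008, -0.016, -1.0]]
ft_force: [-3.1, -0.7, -0.6]
grip_width: 0.0581
```

```bash
python3 -c "
from h import *
go([.5877,.0905,.117])
from rig import get_image
s=get_image('side')[0][:,:,::-1]
cv2.imwrite('pics/c6.png',cv2.resize(s[190:240,290:340],(600,600),interpolation=cv2.INTER_CUBIC))"
```

```text
t 5.6833 p [0.5864 0.0893 0.1178] yaw y-axis -9.46 q [-2.6 33.3 77.6 -0.4 70.1  7. ] tilt [-0.0172 -0.0053 -0.9998] w 0.05811876546331267
F [-3.12 -0.66 -0.57] M [-0.214  0.086  0.424]
cm [0.14 0.11 0.08]
```

View pics/c6.png

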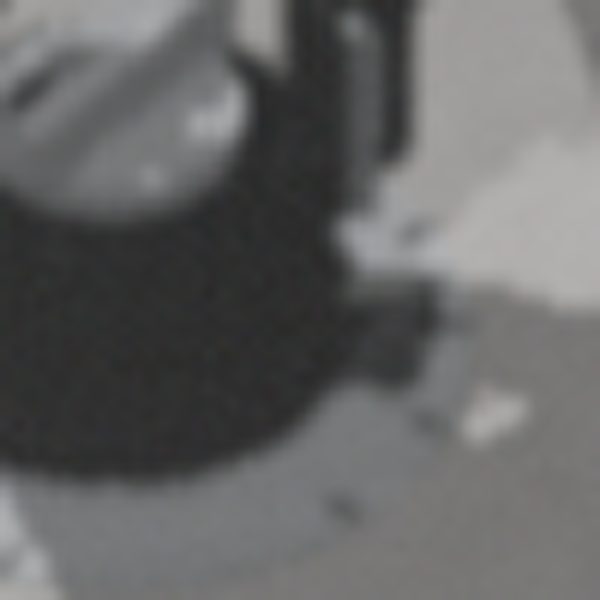

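The tab and pin now merge at crop (400,320). The torque has risen to 0.42 N m, so contact is starting. I'll creep on.

Call:
apply_moves([
  {"tx":0,"ty":0,"tz":0,"turn":0.5,"jaw":-1},
  {"tx":0,"ty":0,"tz":0,"turn":1.0,"jaw":-1},
])

```text
time_s: 5.9
position: [0.5864, 0.0894, 0.1178]
tool_rot: [[0.183, 0.983, -0.017], [0.983, -0.183, -0.005], [-0.008, -0.016, -1.0]]
ft_force: [-3.8, -1.3, -0.0]
grip_width: 0.0582
```

```bash
python3 -c "
from h import *
go([.5877,.0905,.117])"
```

```text
t 5.9 p [0.5864 0.0894 0.1178] yaw y-axis -10.54 q [-2.6 33.3 77.6 -0.4 70.1  8. ] tilt [-0.0172 -0.0054 -0.9998] w 0.05820459434827452
F [-3.79 -1.31 -0.04] M [-0.227  0.105  0.454]
cm [0.14 0.11 0.08]
```

Call:
apply_moves([
  {"tx":0,"ty":0,"tz":0,"turn":0.6,"jaw":-1},
  {"tx":0,"ty":0,"tz":0,"turn":1.2,"jaw":-1},
])

```text
time_s: 6.07
position: [0.5863, 0.0894, 0.1178]
tool_rot: [[0.204, 0.979, -0.017], [0.979, -0.204, -0.005], [-0.009, -0.016, -1.0]]
ft_force: [-3.5, -0.9, -1.7]
grip_width: 0.0582
```

```bash
python3 -c "
from h import *
go([.5877,.0905,.117])"
```

```text
t 6.0667 p [0.5863 0.0894 0.1178] yaw y-axis -11.79 q [-2.6 33.3 77.6 -0.4 70.1  9.3] tilt [-0.0173 -0.0054 -0.9998] w 0.058195785094743935
F [-3.5  -0.86 -1.69] M [-0.16   0.079  0.484]
cm [0.14 0.11 0.07]
```

Call:
apply_moves([
  {"tx":0,"ty":0,"tz":0,"turn":0.2,"jaw":-1},
  {"tx":0,"ty":0,"tz":0,"turn":0.2,"jaw":-1},
  {"tx":0,"ty":0,"tz":0,"turn":0.2,"jaw":-1},
])

```text
time_s: 6.32
position: [0.5864, 0.0893, 0.1178]
tool_rot: [[0.208, 0.978, -0.017], [0.978, -0.208, -0.005], [-0.009, -0.016, -1.0]]
ft_force: [-2.9, -0.2, -0.7]
grip_width: 0.0581
```

```bash
python3 -c "
from h import *
go([.5877,.0905,.117])"
```

```text
t 6.3167 p [0.5864 0.0893 0.1178] yaw y-axis -11.99 q [-2.6 33.3 77.6 -0.4 70.1  9.5] tilt [-0.0173 -0.0054 -0.9998] w 0.05808160024586347
F [-2.85 -0.17 -0.72] M [-0.202  0.114  0.387]
cm [0.14 0.11 0.07]
```

Call:
apply_moves([
  {"tx":0,"ty":0,"tz":0,"turn":0,"jaw":1},
  {"tx":0,"ty":0,"tz":0,"turn":0,"jaw":1},
  {"tx":0,"ty":0,"tz":0,"turn":0,"jaw":1},
  {"tx":0,"ty":0,"tz":0,"turn":0,"jaw":1},
  {"tx":0,"ty":0,"tz":0,"turn":0,"jaw":1},
])

```text
time_s: 6.73
position: [0.5865, 0.0894, 0.1179]
tool_rot: [[0.208, 0.978, -0.017], [0.978, -0.208, -0.005], [-0.009, -0.015, -1.0]]
ft_force: [0.6, -1.1, -0.1]
grip_width: 0.0856
```

```bash
python3 -c "
from h import *
go([.5877,.0905,.207])"
```

```text
t 6.7333 p [0.5865 0.0894 0.1179] yaw y-axis -12.0 q [-2.6 33.2 77.6 -0.4 70.1  9.5] tilt [-0.0167 -0.0053 -0.9998] w 0.08556621758169827
F [ 0.6  -1.14 -0.11] M [-0.026  0.012  0.013]
cm [ 0.05 -0.04 -8.91]
```

Call:
apply_moves([
  {"tx":0,"ty":0,"tz":-1.5,"turn":0,"jaw":1},
  {"tx":0,"ty":0,"tz":-3.5,"turn":0,"jaw":1},
  {"tx":0,"ty":0,"tz":-6,"turn":0,"jaw":1},
  {"tx":0,"ty":0,"tz":-8,"turn":0,"jaw":1},
  {"tx":0,"ty":0,"tz":-9,"turn":0,"jaw":1},
])

```text
time_s: 7.15
position: [0.5888, 0.0899, 0.2107]
tool_rot: [[0.208, 0.978, -0.013], [0.978, -0.208, -0.005], [-0.008, -0.011, -1.0]]
ft_force: [-0.5, -0.8, -0.2]
grip_width: 0.0853
```

```bash
python3 -c "
from h import *
go([.544,-.031,.2])
from rig import get_image
s=get_image('side')[0][:,:,::-1]
cv2.imwrite('pics/c7.png',cv2.resize(s[170:240,265:335],(600,600),interpolation=cv2.INTER_CUBIC))"
```

```text
t 7.15 p [0.5888 0.0899 0.2107] yaw y-axis -12.0 q [-2.6 28.3 69.9 -0.3 82.5  9.5] tilt [-0.0126 -0.0054 -0.9999] w 0.08530130916223463
F [-0.53 -0.81 -0.19] M [-0.045  0.02  -0.006]
cm [-12.75  -1.85   1.19]
```

View pics/c7.png

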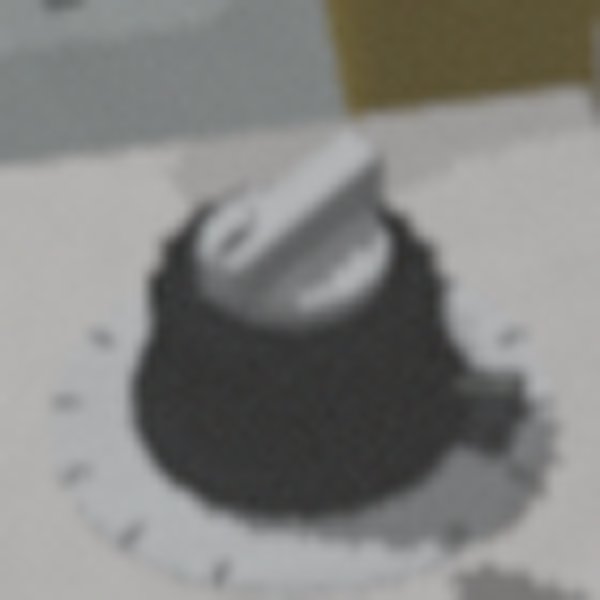

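The timer's pose looks unchanged, and the tab bears on the pin at crop (490,410). On to the button with the jaws shut.

Call:
apply_moves([
  {"tx":-2.5,"ty":-0.4,"tz":0,"turn":0,"jaw":-1},
  {"tx":-6,"ty":-0.9,"tz":0,"turn":0,"jaw":-1},
  {"tx":-9.5,"ty":-1.4,"tz":0,"turn":0,"jaw":-1},
  {"tx":-12,"ty":-1.7,"tz":0,"turn":0,"jaw":-1},
  {"tx":-12.7,"ty":-1.8,"tz":0,"turn":0,"jaw":-1},
])

```text
time_s: 7.62
position: [0.5438, -0.0333, 0.2115]
tool_rot: [[0.211, 0.977, -0.013], [0.978, -0.211, -0.006], [-0.008, -0.012, -1.0]]
ft_force: [0.3, -0.0, -0.2]
grip_width: 0.0254
```

Call:
apply_moves([
  {"tx":0,"ty":0,"tz":0,"turn":0,"jaw":-1},
  {"tx":0,"ty":0,"tz":1,"turn":0,"jaw":-1},
  {"tx":0,"ty":0,"tz":3,"turn":0,"jaw":-1},
  {"tx":0,"ty":0,"tz":5,"turn":0,"jaw":-1},
  {"tx":0,"ty":0,"tz":6,"turn":0,"jaw":-1},
])

```text
time_s: 8.03
position: [0.5424, -0.0323, 0.1488]
tool_rot: [[0.21, 0.978, -0.016], [0.978, -0.21, -0.004], [-0.008, -0.015, -1.0]]
ft_force: [-0.2, 1.0, -0.7]
grip_width: -0.0001
```

```bash
python3 -c "
from h import *
go([.544,-.031,.124])"
```

```text
t 8.0333 p [ 0.5424 -0.0323  0.1488] yaw y-axis -12.12 q [-15.7  26.8  83.8  -0.5  70.2  -3.4] tilt [-0.0164 -0.0043 -0.9999] w -0.00013363131650191064
F [-0.2   1.01 -0.67] M [ 0.01  -0.006 -0.005]
cm [0.18 0.17 2.48]
```

Call:
apply_moves([
  {"tx":0.1,"ty":0.15,"tz":1,"turn":0,"jaw":-1},
  {"tx":0.1,"ty":0.15,"tz":2,"turn":0,"jaw":-1},
  {"tx":0.1,"ty":0.15,"tz":2.2,"turn":0,"jaw":-1},
  {"tx":0.1,"ty":0.15,"tz":2.2,"turn":0,"jaw":-1},
])

```text
time_s: 8.37
position: [0.5436, -0.0311, 0.126]
tool_rot: [[0.209, 0.978, -0.018], [0.978, -0.209, -0.004], [-0.008, -0.017, -1.0]]
ft_force: [0.5, 0.7, 1.1]
grip_width: 0.0
```

```bash
python3 -c "
from h import *
go([.544,-.031,.124])
from rig import get_image
s=get_image('side')[0][:,:,::-1]
cv2.imwrite('pics/c8.png',cv2.resize(s[220:300,275:355],(500,500),interpolation=cv2.INTER_CUBIC))"
```

```text
t 8.3667 p [ 0.5436 -0.0311  0.126 ] yaw y-axis -12.08 q [-15.5  28.5  85.2  -0.5  67.2  -3.2] tilt [-0.0179 -0.0039 -0.9998] w 4.9230299027210086e-05
F [0.51 0.71 1.06] M [ 0.002  0.007 -0.006]
cm [0.02 0.04 0.2 ]
```

View pics/c8.png

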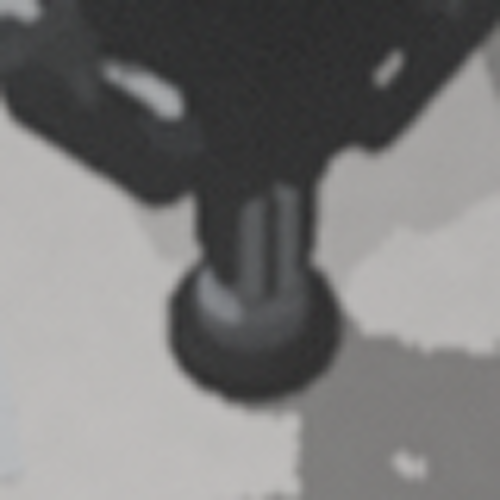

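The shut fingers sit over the middle of the button, at crop (265,300). I'm pressing.

Call:
apply_moves([
  {"tx":0,"ty":0,"tz":0.3,"turn":0,"jaw":-1},
  {"tx":0,"ty":0,"tz":0.6,"turn":0,"jaw":-1},
  {"tx":0,"ty":0,"tz":0.8,"turn":0,"jaw":-1},
  {"tx":0,"ty":0,"tz":0.8,"turn":0,"jaw":-1},
])

```text
time_s: 8.75
position: [0.5443, -0.0313, 0.1191]
tool_rot: [[0.21, 0.978, -0.015], [0.978, -0.21, -0.004], [-0.007, -0.013, -1.0]]
ft_force: [2.6, 2.0, 3.2]
grip_width: 0.0
```

```bash
python3 -c "
from h import *
go([.544,-.031,.118])"
```

```text
t 8.75 p [ 0.5443 -0.0313  0.1191] yaw y-axis -12.1 q [-15.5  29.   85.7  -0.5  66.   -3.2] tilt [-0.0146 -0.0043 -0.9999] w 1.4281634277015336e-05
F [2.64 2.05 3.24] M [ 0.314 -0.386 -0.026]
cm [ 0.02 -0.04  0.11]
```

Call:
apply_moves([
  {"tx":0,"ty":0,"tz":0.2,"turn":0,"jaw":-1},
  {"tx":0,"ty":0,"tz":0.4,"turn":0,"jaw":-1},
  {"tx":0,"ty":0,"tz":0.4,"turn":0,"jaw":-1},
])

```text
time_s: 9.0
position: [0.5446, -0.0313, 0.1177]
tool_rot: [[0.209, 0.978, -0.012], [0.978, -0.21, -0.005], [-0.007, -0.011, -1.0]]
ft_force: [-5.7, 2.9, 23.4]
grip_width: 0.0001
```

```bash
python3 -c "
from h import *
go([.544,-.031,.118])"
```

```text
t 9.0 p [ 0.5446 -0.0313  0.1177] yaw y-axis -12.09 q [-15.5  29.1  85.9  -0.5  65.6  -3.2] tilt [-0.0121 -0.0051 -0.9999] w 7.875323287240025e-05
F [-5.69  2.89 23.37] M [ 0.446  1.02  -0.048]
cm [ 0.02 -0.06 -0.03]
```

The button has bottomed: 23 N with 6 mm of travel. I'm lifting off and retreating.

Call:
apply_moves([
  {"tx":0,"ty":0,"tz":-1,"turn":0,"jaw":-1},
  {"tx":0,"ty":0,"tz":-3,"turn":0,"jaw":-1},
  {"tx":0,"ty":0,"tz":-6,"turn":0,"jaw":-1},
  {"tx":0,"ty":0,"tz":-9,"turn":0,"jaw":-1},
  {"tx":0,"ty":0,"tz":-11,"turn":0,"jaw":-1},
])

```text
time_s: 9.42
position: [0.5459, -0.0309, 0.2301]
tool_rot: [[0.21, 0.978, -0.01], [0.978, -0.21, -0.006], [-0.008, -0.009, -1.0]]
ft_force: [-0.2, -0.3, -0.2]
grip_width: -0.0
```

Call:
apply_moves([
  {"tx":-3,"ty":-2,"tz":0,"turn":0,"jaw":-1},
  {"tx":-6.5,"ty":-4,"tz":0,"turn":0,"jaw":-1},
  {"tx":-10,"ty":-6,"tz":0,"turn":0,"jaw":-1},
  {"tx":-13.5,"ty":-8,"tz":0,"turn":0,"jaw":-1},
  {"tx":-17,"ty":-10,"tz":0,"turn":0,"jaw":-1},
])

```text
time_s: 9.83
position: [0.4107, -0.177, 0.2321]
tool_rot: [[0.209, 0.978, -0.011], [0.978, -0.209, -0.006], [-0.008, -0.01, -1.0]]
ft_force: [0.9, -0.8, 1.3]
grip_width: 0.0001
```

Call:
apply_moves([
  {"tx":-3,"ty":-2,"tz":0,"turn":0,"jaw":-1},
  {"tx":-6,"ty":-4,"tz":0,"turn":0,"jaw":-1},
  {"tx":-8,"ty":-5,"tz":0,"turn":0,"jaw":-1},
  {"tx":-8,"ty":-5,"tz":0,"turn":0,"jaw":-1},
  {"tx":-8,"ty":-5,"tz":0,"turn":0,"jaw":-1},
])

```text
time_s: 10.25
position: [0.3443, -0.2452, 0.2331]
tool_rot: [[0.212, 0.977, -0.012], [0.977, -0.212, -0.005], [-0.008, -0.011, -1.0]]
ft_force: [0.0, 1.6, -1.2]
grip_width: 0.0
```

```bash
python3 -c "
from h import *
go([.544,-.031,.118])
from rig import get_image
t=get_image('top')[0][:,:,::-1]
s=get_image('side')[0][:,:,::-1]
a=cv2.resize(t[197:267,248:318],(400,400),interpolation=cv2.INTER_CUBIC)
b=cv2.resize(s[175:285,255:365],(400,400),interpolation=cv2.INTER_CUBIC)
c=cv2.resize(t,(400,300))[50:250]
d=cv2.resize(np.load('pics/top0.npz')['p'][:,:,::-1].copy(),(400,300))[50:250]
cv2.imwrite('pics/c9.png',np.vstack([np.hstack([a,b]),np.hstack([c,d])]))"
```

```text
t 10.25 p [ 0.3443 -0.2452  0.2331] yaw y-axis -12.23 q [-51.2   9.9  94.2  -0.7  76.1 -38.8] tilt [-0.012  -0.0051 -0.9999] w 4.6082873173574044e-05
F [ 0.03  1.56 -1.16] M [0.086 0.022 0.038]
cm [25.25 15.1  11.16]
```

View pics/c9.png

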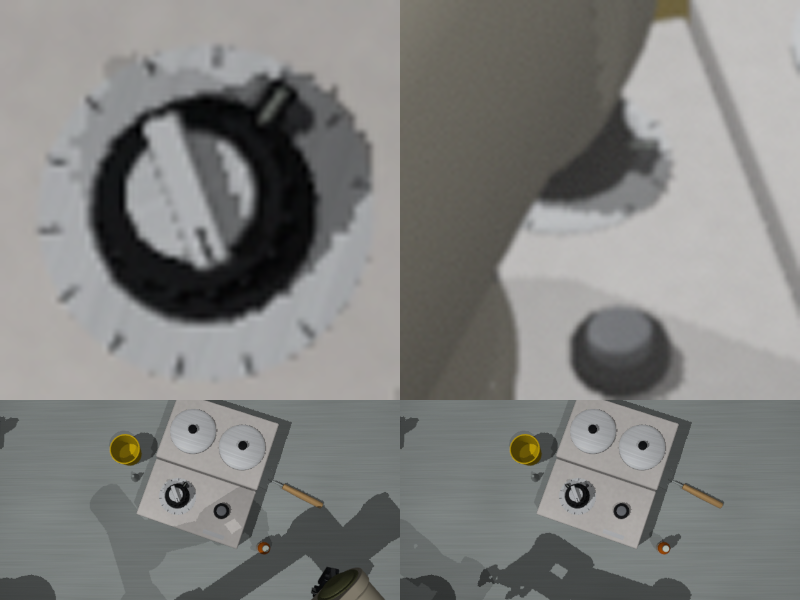

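```bash
python3 -c "
from rig import close_job
print(close_job())"
```

```text
the job is handed in; nothing more can be done
None
```

I turned the heat ring about 78° clockwise until its tab met the stop pin, then pressed the heat button fully and let it go. I handed the job in at about 10.3 s of the 64 s.

- **Stop pin:** the turning torque rose from about 0.30 N m to 0.48 N m at contact. That puts the pin load at about 0.19 N m from torque, or about 0.21 N m from the angle turned after contact. Both are inside the 0.15–0.35 N m window. The torque rose more gently per degree than specified (about 0.026 against 0.044 N m), so the exact load is uncertain by a few hundredths. I could not measure it after letting go.
- **Heat button:** it bottomed at about 6 mm of travel with 23 N. In the last pictures it is clear of the gripper and appears to be back up.
- **Timer and surroundings:** the last pictures show the tab resting against the pin and the timer bar at its original angle. The tub, nozzle, bottle and spatula are where they started. I judged all of this by eye.

The tool had tilted about 1° by the time it gripped the ring, with no visible effect.

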